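# Close the stone jar and hold the gauge slide at its mark

### The arm

A 6-joint arm with a two-finger parallel gripper is mounted at the origin on the work surface. World frame = base frame: x ahead of the robot, y to its left, z up, the work surface at z = 0. Lengths are in mm, angles in rad, forces in N, time in s.
With the tool pointing down it reaches from about 400 to 925 mm from the base axis. Payload 12.5 kg.
Tool frame: the origin (TCP) lies at the centre of the arm's flange, where the gripper is bolted on; the fingertips stand 190 mm ahead of it and the grasp point (between the pads) lies 171 mm ahead of it; z points along the fingers, y is the line along which they close (so a half turn about z gives the same grasp; the last joint's range is limited). The gripper opens to 95 mm and grips with 3 to 60 N. Pads are 20 mm wide; open, the fingers measure 119 mm over their backs; the gripper's body (75 mm by 180 mm) begins 59 mm behind the grasp point.
Start: joints at [-1.281, 0.491, 1.559, -0, 1.092, -0.106], TCP at [240.985, -576.672, 404.761] pointing down, gripper open.
Joint ranges: [-3.1, 3.1], [-0.84, 2.19], [0.05, 2.79], [-1.13, 4.28], [0.06, 2.93], [-2.69, 2.69]. Speed limits (rad/s): [2.22, 2.22, 2.79, 3.14, 3.14, 3.14].

### API

Orientations are given as [roll, pitch, yaw] about the fixed x, y, z axes, in that order (R = Rz(yaw) Ry(pitch) Rx(roll)).
In Python, from cell import env, read_camera, search_frame, cut_out gives the robot as it stands. The module is installed in compiled form; this text tells all that it offers.
- The arm moves only by the tool move_arm, never from a script. Its argument "commands" is a list of rows, each a list of 3 entries, a list of its own where there are three numbers: the shift along the world's x, y, z normalised to -1 to 1, where 1 is 0.03 m, then the turn about the world's z normalised to -1 to 1, where 1 is 0.08 rad, then the opening, from -1 (shut) to 1 (fully open), so that 0 is half open. A call has 1 to 20 rows; each row shifts and turns the commanded pose from where the row before left it; what a row does not reach is not made up. A row lasts 1/12 s, in which the tool goes at most 41.7 mm and 7.16 degrees, less where a joint would pass 70% of its speed; a pose out of reach is approached as far as the arm can. A call with a number of a shift or a turn outside -1 to 1 is refused whole. A call with a gripper value outside its range is refused whole. The fingers move at their own pace and stop on an object; the grip force is fixed at half the most. Time passes only in rows, so rows that do not move let the fingers close. It gives the time, the measured TCP pose, the force, the opening and the grip force at its end, in the units of the state.
- env.state(): the state, without advancing time (a new reading comes with each control period).
- read_camera(name): name is "scene" or "top" or "wrist"; returns a dict with "image" (420x560x3 uint8, red, green, blue), "fx", "fy", "cx", "cy" (pixels), "rvec" (rotation vector, rad) and "tvec" (3), from world to camera coordinates, as OpenCV has them. Camera axes: x right, y down, z forward; pixel columns grow to the right and rows downward; lengths in mm; the calibration is good to about 2 mm. A picture is of the moment at which its call begins. There is no depth.
- env.job_done(): hands the job in; it is judged then, once.
Trained networks look in a picture, given as the dict that the camera call returned (one of the last four; its "shot" number tells which), for a name from the list of things; names that differ only in an ending like _2 or _b are one class to them, and where a whole thing is asked for, a point or a joint stands for the part that bears it (a point fixed in the world has none). Each returns a list of dicts, best first, with "confidence" (0 to 1); they miss things now and then, are a little off and sometimes report something else, mostly with a low value. They report only what shows in the picture. A call takes as long as a camera call. They do not tell look-alikes from the thing itself.
- search_frame(thing, picture): "at" ([column, row] in pixels, amid what is visible of it).
- cut_out(thing, picture): "region" (420x560 bool, what is visible of it) and "at" ([column, row] in pixels, amid what is visible of it).
The state is a dict: "t": time; "joints": joint angles; "qvel": joint speeds; "tau": joint torques, N m; "eef_pos": TCP position; "tcp_rot": TCP orientation; "ft_force": force on the tool from outside, world axes, zero at the start; "moment": the same for the moment, N m; "opening": opening from 0.0 (shut) to 1.0 (fully open); "grip_force": force on a finger pad.
Only numpy, scipy, OpenCV 4.12 (cv2) and the standard library are available. Lean on these libraries where they do the work, as an engineer would, in place of code of your own. Each camera call takes 0.05 s, during which the arm holds its last target. There are 200 camera calls.

### The job

Press the loose lid of the round frosted jar on the black gem gauge straight down until it sits level on the rim all round. Then pull the gauge's spring slide out by its upright metal post until the slide's pointer stands level with the small brass mark, and finish while still holding the post so that the slide stays there for the reading. Leave the mark where it is set and do not disturb the things standing around the gauge.

Things in the scene. Friction and masses are not known exactly. Their poses are not given: they have to be found in the camera images.
- gauge: matte black gem gauge, fixed to the desk: a bed 240 (x) by 130 (y) by 24 mm high; origin at the centre of its underside on the desk, z up. Its own -x is the direction in which the slide is pulled out, roughly towards the robot; a raised stop block stands at its +x end. Its yaw varies.
- slide (a joint): how far the spring slide is pulled out of the gauge, m, along the gauge's own -x; 0 is home, end stop at 0.065. A spring pulls it back home: about 2.8 N to start it, growing by 110 N/m (about 8 N at 0.048). The slide is a black plate 140 by 60 mm, top 38 mm above the desk, carrying the post, the jar (85 mm behind the post, towards the gauge's +x) and the pointer.
- mark (a joint): setting of the brass mark, m, along the gauge's own -x, on the same scale as joint slide: the pointer stands level with the mark when joint slide equals joint mark. Preset between 0.022 and 0.048; it shifts if struck with more than about 6 N and must be left where it is.
- mark_top (a point): centre of the top of the brass mark, a small upright block 8 mm (along the pull) by 16 mm, its top 42 mm above the desk, on the gauge bed near its +y edge, 53 mm from the gauge's centre line. Axes as the gauge.
- pointer (a point): tip of the aluminium pointer, a 4 mm thick finger that sticks out of the slide's +y side towards the mark's row, 44.5 mm from the gauge's centre line, 38 mm above the desk; moves with the slide. It is level with the mark when both are the same distance along the gauge's x: the pointer should stand within the mark's 8 mm width. Axes as the gauge.
- post_grip (a point): grip point on the axis of the upright round aluminium pull post, 16 mm in diameter, fixed on the slide; the point is 75 mm above the desk. The post rises from 38 to 92 mm above the desk and has a flat head 22 mm wide and 8 mm thick on top (to 100 mm). When the slide is home the post's axis is at -30 mm along the gauge's x, on its centre line, and 57 mm from the jar lid's nearest edge. It can be pinched from above from any side, best across the pull.
- pull_post: the same pull post; origin on its axis at its foot, 38 mm above the desk.
- jar_rim (a point): centre of the mouth of the frosted acrylic jar fixed on the slide, at rim height, 70 mm above the desk. Jar 50 mm outside and 42 mm inside diameter, 32 mm high. Axes as the gauge.
- lid_top (a point): centre of the flat top of the loose frosted acrylic lid: a disc 54 mm in diameter and 7 mm thick with a plug 12 mm deep below it. It starts resting about level and high in the jar's mouth, its top about 13 mm above the rim, on four small spring tabs that it must be pressed past with about 4 to 9 N at its centre; it gives way after about 4 mm, then goes down freely to the rim, where it stops hard, and its top lies 7 mm above the rim, 77 mm above the desk. z is its own up axis.
- closed_jar_mid (a point): bystander: a closed jar of the same kind but not on the gauge, 54 mm wide, 39 mm high, loose on the desk beside the gauge; the point is at its middle. Leave alone.
- reference_mid (a point): bystander: white ceramic reference stone, a faceted disc 48 mm wide, 18 mm high, loose on the desk beside the gauge; the point is at its middle. Leave alone.
- loupe_mid (a point): bystander: small steel loupe, 45 by 26 mm, 18 mm high, loose on the desk beside the gauge; the point is at its middle. Leave alone.
Not all that is in view belongs to the job. Leave any green or red look-alike of the part that bears lid_top alone.

How it is judged (in metres and radians):
On the way, in this order (a step that is already met when the one before it is completed fails the run):
1. the lid is pressed down and sits level on the jar's rim (z of lid_top in the frame of jar_rim below 0.009 m and horizontal distance between lid_top and jar_rim below 0.004 m and angle between lid_top's own z axis and vertical below 0.05 rad), for 0.2 s.
2. the slide is pulled out by its post until the pointer stands level with the mark (x of pointer in the frame of mark_top between -0.004 and 0.004 m and contact force between the fingers and pull_post above 1 N), for 0.3 s.
At the end, for the whole second after the job is handed in: The fingers still hold the pull post with more than 1 N, the slide stands still (below 10 mm/s) with its pointer within 4 mm of the middle of the brass mark along the pull, and the lid is seated on the jar: its top less than 9 mm above the rim, centred within 4 mm and level within 0.05 rad (all of step 1 and all of step 2 and velocity of joint slide between -0.01 and 0.01 m/s); the arm keeps its last pose, push and grip.
It fails at once if the brass mark is shifted by more than 3 mm (distance of mark_top from where it was at the start of the episode above 0.003 m).
It fails at once if a thing standing around the gauge is moved by more than 15 mm (distance of any of closed_jar_mid, reference_mid, loupe_mid from where it was at the start of the episode above 0.015 m).
It also fails if it takes over 42 s, if anything falls off the work surface, if the arm or the gripper's body presses on something with over 40 N, if the wrist force passes 120 N, or if a joint passes its speed limit or range.

## Working session

There is one attempt and no reset: what is moved stays moved. The work goes in short steps, Python scripts to look and compute and a tool call to move; the robot and the scene stay as the last step left them, time stands still between calls to the robot, and variables do not carry over. Pictures are saved under pics/ and viewed, at most 10 in all, crops included, and the job is handed in when it is done.

Besides the shell and the picture viewer there is one more tool, called after "Emit:" in YAML: its name, and indented under it one key for each argument. move_arm: Moves the arm, as the interface text tells. Its arguments: {"type":"object","properties":{"commands":{"type":"array","items":{"type":"array"}}},"required":["commands"]}

```bash
mkdir -p pics
cat > h.py <<'E'
import numpy as np, cv2
from cell import env, read_camera, search_frame, cut_out
def ray(p,uv):
    R=cv2.Rodrigues(np.array(p["rvec"],float))[0]; t=np.array(p["tvec"],float).ravel()
    d=R.T@np.array([(uv[0]-p["cx"])/p["fx"],(uv[1]-p["cy"])/p["fy"],1.]); return -R.T@t,d
def atz(p,uv,z):
    c,d=ray(p,uv); return (c+d*(z-c[2])/d[2]).round(1)
def proj(p,X):
    K=np.array([[p["fx"],0,p["cx"]],[0,p["fy"],p["cy"]],[0,0,1.]])
    return cv2.projectPoints(np.array([X],float),np.array(p["rvec"],float),np.array(p["tvec"],float),K,None)[0].ravel().round(1)
def save(p,n,box=None,s=1):
    im=p["image"][:,:,::-1]
    if box: im=im[box[1]:box[3],box[0]:box[2]]
    cv2.imwrite("pics/"+n,cv2.resize(im,None,fx=s,fy=s,interpolation=cv2.INTER_CUBIC))
E
python3 - <<'E'
from h import *
ps={n:read_camera(n) for n in("top","scene")}
Z=dict(gauge=12,post_grip=75,lid_top=83,jar_rim=70,mark_top=42,pointer=38,closed_jar_mid=20,reference_mid=9,loupe_mid=9)
for n,p in ps.items():
    print(n,"cam",ray(p,(280,210))[0].round())
    for k,z in Z.items():
        print(k,[(np.round(r["at"]).tolist(),round(r["confidence"],2),atz(p,r["at"],z)[:2].tolist()) for r in search_frame(k,p)[:4]])
a=np.hstack([ps["top"]["image"],ps["scene"]["image"]])[:,:,::-1]
save(ps["top"],"top.png",None,1.4);save(ps["scene"],"scene.png",None,1.4)
E
```

```text
top cam [486.  61. 903.]
gauge [([270.0, 227.0], 0.69, [577.9, 73.1])]
post_grip [([272.0, 234.0], 0.41, [559.0, 69.5])]
lid_top [([300.0, 129.0], 0.95, [753.7, 11.7]), ([264.0, 189.0], 0.87, [641.1, 80.6]), ([253.0, 134.0], 0.71, [746.2, 99.2]), ([271.0, 233.0], 0.64, [558.7, 69.8])]
jar_rim []
mark_top []
pointer [([270.0, 221.0], 0.92, [587.2, 71.1])]
closed_jar_mid [([188.0, 210.0], 0.75, [614.5, 233.9])]
reference_mid [([357.0, 237.0], 0.73, [552.2, -99.4]), ([272.0, 226.0], 0.45, [580.7, 68.7]), ([271.0, 234.0], 0.29, [562.8, 71.0])]
loupe_mid [([352.0, 167.0], 0.67, [694.2, -95.0])]
scene cam [1019.  284.  566.]
gauge [([294.0, 256.0], 0.55, [610.7, 87.1])]
post_grip [([300.0, 210.0], 0.63, [558.1, 69.5])]
lid_top [([281.0, 243.0], 0.84, [649.4, 79.8]), ([258.0, 328.0], 0.81, [798.6, 127.7]), ([206.0, 307.0], 0.76, [807.7, 46.9])]
jar_rim [([278.0, 258.0], 0.56, [671.1, 86.5])]
mark_top [([322.0, 235.0], 0.57, [564.3, 118.7])]
pointer [([294.0, 248.0], 0.95, [614.7, 88.5])]
closed_jar_mid [([368.0, 289.0], 0.86, [618.9, 229.2])]
reference_mid [([230.0, 203.0], 0.53, [548.9, -97.7]), ([279.0, 256.0], 0.47, [623.3, 62.4])]
loupe_mid [([188.0, 252.0], 0.82, [696.5, -90.1])]
```

View pics/top.png

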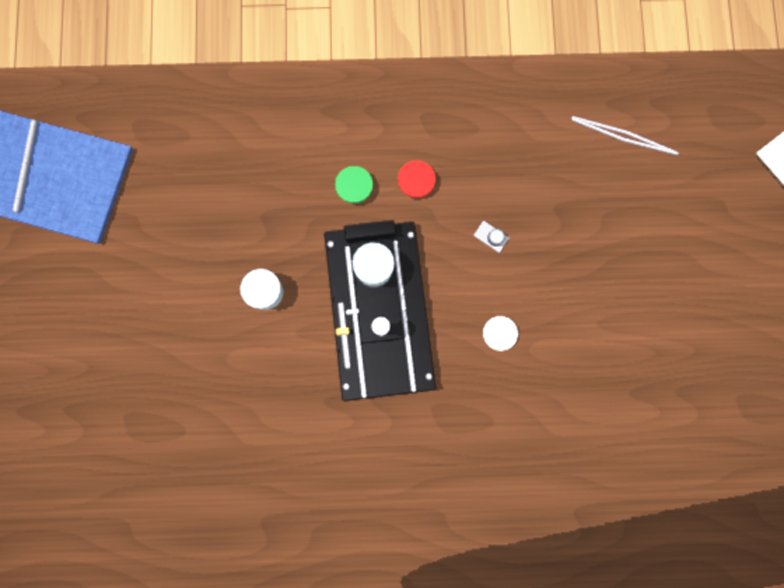

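View pics/scene.png

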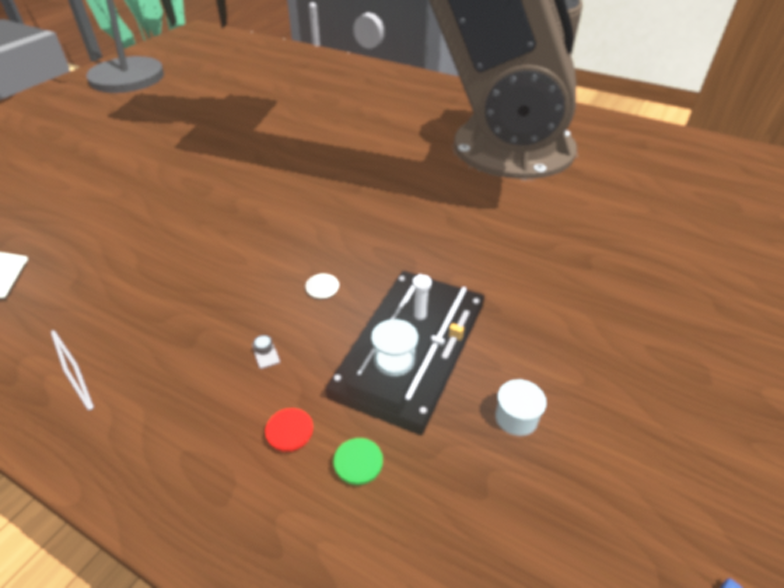

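Candidates for the lid (top picture, 560-scale): clear lid on the gauge (264,189), red disc (300,129), green disc (253,134), closed jar (188,210) and white reference stone (357,237). I choose (264,189), the frosted lid on the slide. Next: a close crop, then a fine measurement.

Run:
```python
from h import *
p=read_camera("top"); s=read_camera("scene")
save(p,"crop.png",(220,145,325,295),4)
for n,q in(("top",p),("scene",s)):
    for k,z in(("lid_top",83),("post_grip",75),("mark_top",42),("pointer",38),("gauge",24)):
        for r in cut_out(k,q)[:3]:
            m=r["region"]; v,u=np.nonzero(m); (c,sz,a)=cv2.minAreaRect(np.c_[u,v].astype(np.float32))
            print(n,k,round(r["confidence"],2),len(u),np.round(c,1),np.round(sz,1),round(a,1),atz(q,c,z)[:2])
    h=cv2.cvtColor(q["image"],cv2.COLOR_RGB2HSV); m=((h[...,0]>15)&(h[...,0]<32)&(h[...,1]>110)&(h[...,2]>150)).astype(np.uint8)
    x0,y0,x1,y1=(220,145,325,295) if n=="top" else (230,190,350,310)
    v,u=np.nonzero(m[y0:y1,x0:x1]); print("brass",len(u),u.mean()+x0,v.mean()+y0,u.min()+x0,u.max()+x0,v.min()+y0,v.max()+y0,atz(q,(u.mean()+x0,v.mean()+y0),42)[:2])
```

```text
top lid_top 0.86 654 [266.  187.5] [27. 28.] 90.0 [643.4  77.3]
top lid_top 0.63 552 [253.  131.5] [25. 26.] 90.0 [750.7  98.9]
top lid_top 0.56 547 [297.5 127.5] [25. 25.] 90.0 [756.1  15.4]
top post_grip 0.6 117 [271.5 232.5] [11. 11.] 90.0 [560.9  69.5]
top mark_top 0.62 659 [266. 187.] [28. 28.] 90.0 [652.3  78. ]
top mark_top 0.5 32 [244.5 236. ] [4. 7.] 90.0 [558.6 121.3]
top pointer 0.6 1642 [266.3 207.8] [72.1 37.9] 83.4 [612.3  78.6]
top pointer 0.58 97 [271.8 232.3] [ 9.9 10.6] 45.0 [564.6  69.3]
top gauge 0.73 7656 [270.4 220.2] [125.9  68.2] 83.7 [589.6  71.6]
brass 14 243.35714285714286 236.71428571428572 240 249 234 239 [557.3 123.5]
scene lid_top 0.84 917 [255.  328.5] [33.2 33.2] 45.0 [801.7 125. ]
scene lid_top 0.8 830 [205.5 306. ] [30. 33.] 90.0 [806.9  45. ]
scene lid_top 0.61 670 [281.5 241. ] [26. 31.] 90.0 [645.5  79. ]
scene post_grip 0.64 267 [300.5 211.5] [29. 11.] 90.0 [560.3  70.8]
scene mark_top 0.53 77 [325.  236.5] [9. 8.] 90.0 [565.3 124.7]
scene pointer 0.69 1767 [295.2 240.1] [41.1 83.6] 29.7 [596.5  80.3]
scene pointer 0.52 332 [280.2 258.7] [27.6 15.5] 4.6 [647.3  77.7]
scene gauge 0.69 6730 [288.9 247.2] [ 75.1 114.9] 26.6 [606.3  73. ]
scene gauge 0.63 1728 [294.2 239.7] [38.6 83.1] 30.0 [585.5  72.9]
brass 66 325.5909090909091 235.78787878787878 321 331 231 241 [563.2 124.9]
```

View pics/crop.png

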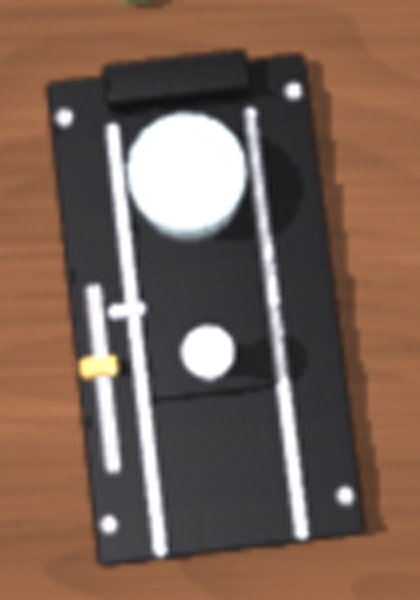

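The crop shows the clear lid at (267,189), post head at (272,233), pointer tip at (248,223) and brass mark at (245,236.5); red and green discs are off the gauge. Now the gauge frame.

Run:
```python
from h import *
p=read_camera("top")
f=lambda x,y,z: atz(p,(220+(x+.5)/4-.5,145+(y+.5)/4-.5),z)[:2]
sc=[f(64,118,24),f(293,91,24),f(109,524,24),f(345,495,24)]
c=np.mean(sc,0); d=(sc[0]+sc[1]-sc[2]-sc[3])/2; yaw=np.arctan2(d[1],d[0])
rl=[f(111,126,38)-f(161,552,38), f(250,110,38)-f(302,536,38)]
print("centre",c,"len",np.hypot(*d),"yaw",yaw,[np.arctan2(r[1],r[0]) for r in rl])
Rt=np.array([[np.cos(yaw),np.sin(yaw)],[-np.sin(yaw),np.cos(yaw)]])
for n,w in dict(post=f(208,352,100),lid=f(187,175,83),ptr=f(112,311,38),mark=f(99,364,42)).items(): print(n,w,(Rt@(w-c)).round(1))
s=env.state(); print(s["eef_pos"],s["tcp_rot"],s["opening"])
```

```text
centre [588.85   71.775] len 200.45089797753462 yaw 0.09217295034003622 [np.float64(0.09460723511972961), np.float64(0.08855960149930207)]
post [558.4  69. ] [-30.6   0. ]
lid [641.8  76.6] [53.2 -0.1]
ptr [585.  115.1] [ 0.2 43.5]
mark [559.3 121.5] [-24.8  52.2]
[ 240.99393621 -576.66968473  404.77242547] [3.14149708e+00 3.62364923e-06 3.95803354e-01] 0.9994148995801123
```

Gauge centre (589,72), yaw 0.092, post at x=-30.6 and pull ≈25 mm, all consistent with the given sizes. Moving over the lid with the gripper shut.

Emit:
move_arm:
  commands:
    - [[0.6, 0.98, -0.1], -0.19, -1]
    - [[0.6, 0.98, -0.1], -0.19, -1]
    - [[0.6, 0.98, -0.1], -0.19, -1]
    - [[0.6, 0.98, -0.1], -0.19, -1]
    - [[0.6, 0.98, -0.1], -0.19, -1]
    - [[0.6, 0.98, -0.1], -0.19, -1]
    - [[0.6, 0.98, -0.1], -0.19, -1]
    - [[0.6, 0.98, -0.1], -0.19, -1]
    - [[0.6, 0.98, -0.1], -0.19, -1]
    - [[0.6, 0.98, -0.1], -0.19, -1]
    - [[0.6, 0.98, -0.1], -0.19, -1]
    - [[0.6, 0.98, -0.1], -0.19, -1]
    - [[0.6, 0.98, -0.1], -0.19, -1]
    - [[0.6, 0.98, -0.1], -0.19, -1]
    - [[0.6, 0.98, -0.1], -0.19, -1]
    - [[0.6, 0.98, -0.1], -0.19, -1]
    - [[0.6, 0.98, -0.1], -0.19, -1]
    - [[0.6, 0.98, -0.1], -0.19, -1]
    - [[0.6, 0.98, -0.1], -0.19, -1]
    - [[0, 0, 0], 0, -1]

```text
t: 3.32
eef_pos: [584.9, -13.9, 347.2]
tcp_rot: [-3.141, -0.001, 0.11]
ft_force: [-0.2, 0.4, -0.7]
opening: 0.005
grip_force: 0.0
```

Emit:
move_arm:
  commands:
    - [[0.48, 0.76, -0.28], -0.055, -1]
    - [[0.48, 0.76, -0.28], -0.055, -1]
    - [[0.48, 0.76, -0.28], -0.055, -1]
    - [[0.48, 0.75, -0.28], -0.055, -1]
    - [[0, 0, 0], 0, -1]
    - [[0, 0, 0], 0, -1]

```text
t: 3.82
eef_pos: [640.7, 73.5, 313.4]
tcp_rot: [3.142, 0.001, 0.091]
ft_force: [-0.5, 0.8, 0.0]
opening: 0.003
grip_force: 0.0
```

Run:
```python
from h import *
w=read_camera("wrist"); print(env.state()["eef_pos"].round(1) if hasattr(env.state()["eef_pos"],"round") else env.state()["eef_pos"], ray(w,(280,210))[0].round())
save(w,"wrist1.png",None,1.4)
for k,z in(("lid_top",83),("post_grip",100),("mark_top",42),("pointer",38)):
    for r in cut_out(k,w)[:3]:
        v,u=np.nonzero(r["region"]); (c,sz,a)=cv2.minAreaRect(np.c_[u,v].astype(np.float32))
        print(k,round(r["confidence"],2),np.round(r["at"],1),np.round(c,1),np.round(sz,1),atz(w,c,z)[:2])
s=env.state();tip=np.array(s["eef_pos"])-[0,0,190]; print("tip px",proj(w,tip),"lid expected px",proj(w,[642.5,76.8,83]))
```

```text
[640.4  72.7 313.9] [722.  81. 294.]
lid_top 0.74 [283.8 230.3] [285.7 232.6] [75.5 83.4] [647.4  77.2]
lid_top 0.66 [263.4  33.3] [266.  36.] [72. 76.] [758.5  97.6]
lid_top 0.56 [396.   34.2] [394.5  38. ] [77. 76.] [763.9  28.4]
post_grip 0.76 [288.6 369.6] [290.5 369. ] [26. 11.] [558.9  66.1]
pointer 0.69 [287.8 189.5] [278.7 270. ] [ 92.1 220.9] [599.6  79.2]
tip px [293.7 272.8] lid expected px [285.7 239.9]
```

View pics/wrist1.png

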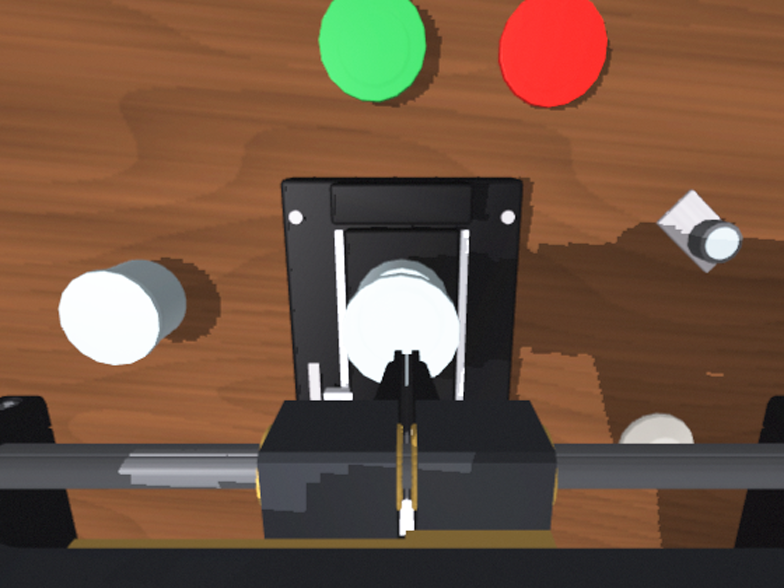

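The wrist view shows the fingertips over the lid's near half (lid centre about (286,234) in camera pixels), with green and red beyond. I shift a few mm and go down.

Emit:
move_arm:
  commands:
    - [[0.1, 0.14, -0.3], 0, -1]
    - [[0, 0, -0.3], 0, -1]
    - [[0, 0, -0.3], 0, -1]
    - [[0, 0, 0], 0, -1]
    - [[0, 0, 0], 0, -1]

```text
t: 4.48
eef_pos: [643.5, 76.9, 286.1]
tcp_rot: [-3.142, 0.002, 0.089]
ft_force: [0.1, 0.6, 0.4]
opening: 0.008
grip_force: 0.0
```

Emit:
move_arm:
  commands:
    - [[0, 0, -0.1], 0, -1]
    - [[0, 0, -0.1], 0, -1]
    - [[0, 0, -0.1], 0, -1]
    - [[0, 0, -0.1], 0, -1]
    - [[0, 0, -0.07], 0, -1]
    - [[0, 0, -0.07], 0, -1]
    - [[0, 0, -0.07], 0, -1]
    - [[0, 0, 0], 0, -1]

```text
t: 5.15
eef_pos: [643.5, 77.0, 268.4]
tcp_rot: [3.141, 0.0, 0.089]
ft_force: [-0.8, 0.8, -0.4]
opening: 0.006
grip_force: 0.0
```

Emit:
move_arm:
  commands:
    - [[0, 0, -0.04], 0, -1]
    - [[0, 0, -0.04], 0, -1]
    - [[0, 0, -0.02], 0, -1]
    - [[0, 0, 0], 0, -1]
    - [[0, 0, 0], 0, -1]

```text
t: 5.57
eef_pos: [643.5, 77.0, 267.3]
tcp_rot: [3.141, -0.001, 0.089]
ft_force: [-4.6, 0.0, 13.8]
opening: 0.002
grip_force: 6.9
```

Hard stop at 77.3 mm with 14 N: seated. Lift, move to above the post with the gripper opening, then check.

Emit:
move_arm:
  commands:
    - [[0, 0, 0.3], 0, -1]
    - [[0, 0, 0.8], 0, -1]
    - [[0, 0, 0.8], 0, -0.5]
    - [[-0.5, -0.05, 0.2], 0, 0]
    - [[-0.7, -0.06, 0], 0, 0.6]
    - [[-0.7, -0.07, 0], 0, 0.6]
    - [[-0.7, -0.07, 0], 0, 0.6]
    - [[-0.22, -0.02, 0], 0, 0.6]
    - [[0, 0, 0], 0, 0.6]
    - [[0, 0, 0], 0, 0.6]

```text
t: 6.4
eef_pos: [559.7, 68.9, 329.3]
tcp_rot: [3.141, -0.001, 0.089]
ft_force: [-0.2, 0.4, 0.3]
opening: 0.512
grip_force: 0.0
```

Run:
```python
from h import *
w=read_camera("wrist"); s=read_camera("scene"); st=env.state(); print(st["eef_pos"],st["opening"],st["tcp_rot"])
a=cv2.resize(w["image"],(448,336)); b=cv2.resize(s["image"][185:305,230:350],(336,336),interpolation=cv2.INTER_CUBIC)
cv2.imwrite("pics/chk.png",np.hstack([a,b])[:,:,::-1])
for n,q in(("w",w),("s",s)):
  for k,z in(("post_grip",100),("lid_top",77)):
    for r in cut_out(k,q)[:3]:
        v,u=np.nonzero(r["region"]); (c,sz,_)=cv2.minAreaRect(np.c_[u,v].astype(np.float32))
        print(n,k,round(r["confidence"],2),np.round(c,1),np.round(sz,1),atz(q,c,z)[:2])
print("post head px",proj(w,[558.8,69,100]))
```

```text
[559.98190878  68.98034278 328.92470595] 0.5904313162208947 [ 3.14142418e+00 -8.72160116e-04  8.94416435e-02]
w post_grip 0.58 [293.2 234.6] [33.1 51.2] [566.5  67.9]
w lid_top 0.71 [289.5 103.5] [89. 83.] [645.   77.3]
w lid_top 0.39 [282.  153.4] [ 96.9 214.8] [613.6  79.4]
s post_grip 0.77 [300.5 212. ] [30. 11.] [584.8  82.3]
s lid_top 0.97 [281. 243.] [24. 30.] [645.2  77.9]
s lid_top 0.83 [205.8 306.2] [29.7 33.2] [804.4  42.6]
s lid_top 0.57 [254.8 328.8] [31.8 32.5] [799.4 122.9]
post head px [290.4 245.8]
```

View pics/chk.png

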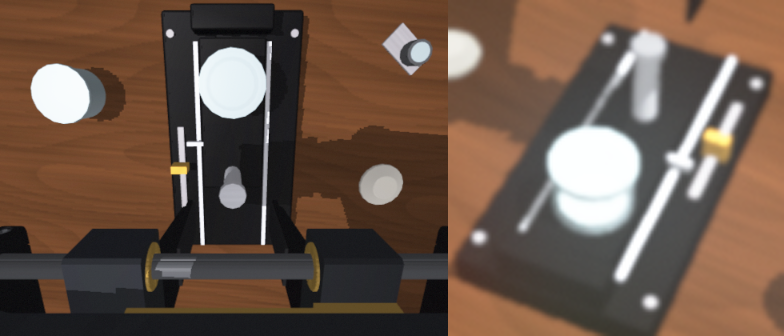

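The lid sits level on the rim and the post head is at about (290,241) in the wrist view, between the fingers. Descend and grip.

Emit:
move_arm:
  commands:
    - [[0, 0, -0.7], 0, 0.4]
    - [[0, 0, -0.7], 0, 0.4]
    - [[0, 0, -0.7], 0, 0.4]
    - [[0, 0, -0.5], 0, 0.4]
    - [[0, 0, -0.25], 0, 0.4]
    - [[0, 0, 0], 0, 0.2]
    - [[0, 0, 0], 0, -0.2]
    - [[0, 0, 0], 0, -1]
    - [[0, 0, 0], 0, -1]
    - [[0, 0, 0], 0, -1]
    - [[0, 0, 0], 0, -1]
    - [[0, 0, 0], 0, -1]

```text
t: 7.7
eef_pos: [559.0, 68.9, 243.8]
tcp_rot: [3.141, -0.001, 0.089]
ft_force: [-0.9, 0.5, -0.3]
opening: 0.267
grip_force: 0.0
```

Emit:
move_arm:
  commands:
    - [[0, 0, 0], 0, -1]
    - [[0, 0, 0], 0, -1]
    - [[0, 0, 0], 0, -1]

```text
t: 7.95
eef_pos: [559.0, 68.7, 243.6]
tcp_rot: [3.141, -0.0, 0.089]
ft_force: [-1.7, -3.7, 4.5]
opening: 0.221
grip_force: 30.0
```

Emit:
move_arm:
  commands:
    - [[0, 0, 0], 0, -1]
    - [[0, 0, 0], 0, -1]

```text
t: 8.12
eef_pos: [559.0, 68.7, 243.6]
tcp_rot: [3.141, -0.0, 0.089]
ft_force: [-1.9, -4.1, 5.5]
opening: 0.219
grip_force: 30.0
```

Run:
```python
from h import *
w=read_camera("wrist"); s=read_camera("scene")
a=cv2.resize(w["image"],(448,336)); b=cv2.resize(s["image"][165:285,250:370],(336,336),interpolation=cv2.INTER_CUBIC)
cv2.imwrite("pics/grip.png",np.hstack([a,b])[:,:,::-1])
```

```text
(no output)
```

View pics/grip.png

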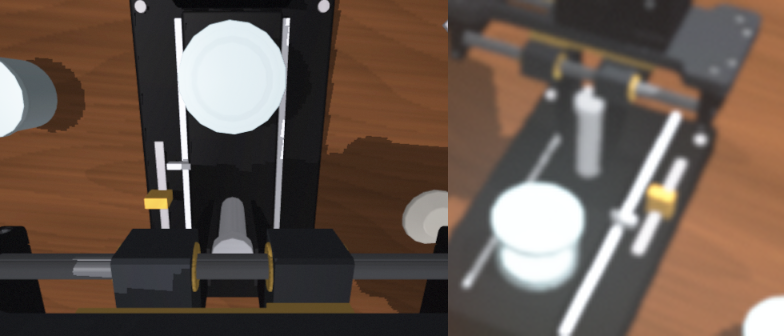

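Opening 21 mm rather than 16 suggests the pads catch the 22 mm head. Open slightly, go 6 mm lower and regrip.

Emit:
move_arm:
  commands:
    - [[0, 0, 0], 0, -0.4]
    - [[0, 0, 0], 0, -0.4]
    - [[0, 0, 0], 0, -0.4]
    - [[0, 0, -0.1], 0, -0.4]
    - [[0, 0, -0.1], 0, -0.4]
    - [[0, 0, 0], 0, -1]
    - [[0, 0, 0], 0, -1]
    - [[0, 0, 0], 0, -1]
    - [[0, 0, 0], 0, -1]
    - [[0, 0, 0], 0, -1]
    - [[0, 0, 0], 0, -1]

```text
t: 9.13
eef_pos: [558.9, 68.7, 236.9]
tcp_rot: [3.141, 0.001, 0.089]
ft_force: [1.5, -5.0, -8.9]
opening: 0.217
grip_force: 30.0
```

Same width and a firm 30 N hold, so the fingers close on the head/post anyway. Pull along the gauge's -x by about 25 mm.

Emit:
move_arm:
  commands:
    - [[-0.1, -0.009, 0], 0, -1]
    - [[-0.1, -0.009, 0], 0, -1]
    - [[-0.1, -0.009, 0], 0, -1]
    - [[-0.1, -0.009, 0], 0, -1]
    - [[-0.1, -0.009, 0], 0, -1]
    - [[-0.1, -0.009, 0], 0, -1]
    - [[-0.1, -0.009, 0], 0, -1]
    - [[-0.1, -0.009, 0], 0, -1]
    - [[-0.03, -0.003, 0], 0, -1]
    - [[0, 0, 0], 0, -1]
    - [[0, 0, 0], 0, -1]

```text
t: 10.05
eef_pos: [534.5, 66.5, 237.0]
tcp_rot: [3.141, -0.001, 0.089]
ft_force: [4.7, -5.9, -13.6]
opening: 0.221
grip_force: 30.0
```

Run:
```python
from h import *
w=read_camera("wrist"); s=read_camera("scene"); st=env.state(); print(st["eef_pos"],st["grip_force"],st["ft_force"])
a=cv2.resize(w["image"][120:330,80:360],(448,336),interpolation=cv2.INTER_CUBIC); b=cv2.resize(s["image"][165:285,250:370],(336,336),interpolation=cv2.INTER_CUBIC)
cv2.imwrite("pics/pull.png",np.hstack([a,b])[:,:,::-1])
```

```text
[534.53542775  66.5115382  236.96963897] 29.998830556869507 [  5.49966942  -4.53537437 -14.22139971]
```

View pics/pull.png

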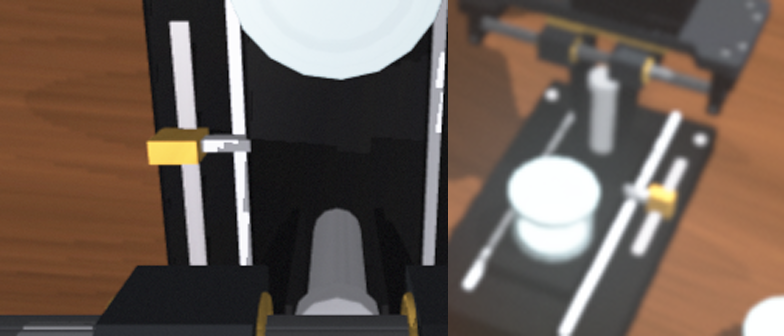

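Pointer (≈(205,145) in the crop) lies beside the brass mark (top face centre ≈(176,152)); computing the residual.

Run:
```python
from h import *
w=read_camera("wrist"); s=read_camera("scene"); yaw=.092
X=np.array([np.cos(yaw),np.sin(yaw)]);Y=np.array([-X[1],X[0]]);c=np.array([588.85,71.8])
g=lambda q,uv,z:((lambda d:(round(float(d@X),1),round(float(d@Y),1)))(atz(q,uv,z)[:2]-c))
f=lambda x,y,z:g(w,(80+x/1.6,120+y/1.6),z)
print("mark top lo/hi/mid",f(176,163,42),f(176,141,42),f(176,152,42))
for z in(38,40): print("ptr",z,f(205,151,z),f(205,145,z),f(205,137,z))
h=lambda x,y,z:g(s,(250+x/2.8,165+y/2.8),z)
print("scene mark",h(661,195,42) if 0 else h(661-448,194,42),"ptr",h(640-448,192,40))
# fine crop view
save(w,"fine.png",(165,190,245,235),8)
```

```text
mark top lo/hi/mid (-28.5, 52.0) (-21.0, 51.4) (-24.7, 51.8)
ptr 38 (-25.6, 43.3) (-23.5, 43.1) (-20.8, 43.0)
ptr 40 (-25.0, 42.9) (-22.9, 42.7) (-20.2, 42.5)
scene mark (-24.5, 54.9) ptr (-22.3, 41.3)
```

View pics/fine.png

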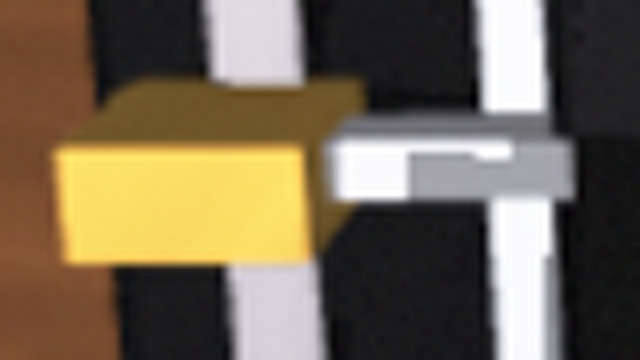

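Mark centre -24.9, pointer about -23.5 along the gauge: within tolerance. Pull 1.2 mm more to centre it, hold, and hand in.

Emit:
move_arm:
  commands:
    - [[-0.02, -0.002, 0], 0, -1]
    - [[-0.02, -0.002, 0], 0, -1]
    - [[0, 0, 0], 0, -1]
    - [[0, 0, 0], 0, -1]
    - [[0, 0, 0], 0, -1]
    - [[0, 0, 0], 0, -1]
    - [[0, 0, 0], 0, -1]
    - [[0, 0, 0], 0, -1]

```text
t: 10.92
eef_pos: [533.4, 66.4, 237.0]
tcp_rot: [3.141, -0.001, 0.089]
ft_force: [5.2, -4.3, -13.4]
opening: 0.215
grip_force: 30.0
```

Run:
```python
from h import *
s=env.state(); print(s["t"],s["eef_pos"],s["grip_force"],np.abs(s["qvel"]).max())
print(env.job_done())
```

```text
10.9167 [533.38287833  66.39515447 236.97053246] 29.998721480369568 0.001649078904402368
the job is handed in; nothing more can be done
None
```

I pressed the lid down level onto the rim, pulled the slide about 25 mm until the pointer stood level with the brass mark (within about 1 mm by my measurement), and handed the job in at 10.9 s with the post still held at 30 N; the hand-in call did not report a verdict.

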